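# Dock a board carrier and draw it tight with the cam lock

### The job

Slide the board carrier along its rails into the test dock until its bolt pin bottoms gently in the mouth of the cam. Then turn the cam's wing grip clockwise (seen from above), about half a turn in several grasps, until its hook has drawn the carrier up snug on the end stops: by feel, stop when the load has clearly come on, about a third more effort than turning it free, and do not force it further. Let go and leave the things round the dock alone.

Things in the scene. Friction and masses are not known exactly. Their poses are not given: they have to be found in the camera images.
- dock: Fixed aluminium test dock, 210 x 80 mm base 8 mm thick, two rails and a lock housing 31 mm high. Origin: underside, on the vertical cam axis; +x is the way the carrier slides in (horizontal), z up. Base spans x -170 to +40, y +-40. Rails y +-28 to +-35, x -170 to -52, up to z 21. End stops for the carrier stand just before the housing; their setting varies by 5 mm, unmeasured.
- carrier: Loose tray 76 x 55 x 10 mm with a circuit board on it (top 35 mm up), about 0.4 kg, lying on the base between the rails (1.5 mm total play), +x towards the cam. Origin: underside, 44 mm ahead of its rear face, 68 mm behind the bolt pin. It slides easily (about 1 N). Fully pushed in by hand, its pin bottoms in the cam at dock x about -16.5 mm: a hard stop, feel for it (3 to 5 N).
- cam (a joint): Cam angle, rad, clockwise from above; start -0.45 to 0, mouth facing the carrier. Hook takes the pin near 1.3, draws it in 4 mm per rad. Hinge friction 0.25 N m, either way, holds it when let go (compare settled torques after equal steps). Carrier meets the stops at 2.3 to 3.6 (hidden); then load adds ~0.025 N m per 0.1 rad, counter-clockwise. Snug: +0.085 N m (0.06 to 0.12), 0.3 to 0.4 rad past touch.
- cam_grip (a point): On the cam axis, 56 mm above the table: the middle of the wing grip to pinch. The grip is an upright dark steel bar 44 long x 12 wide x 32 mm high (36 to 67 mm over the table) on a round head of 44 mm diameter, and turns with the cam.
- cam_mouth (a point): Point 22 mm from the cam axis on the wing grip's centre line, at its height, at the end with the small pointer: the bar's long side runs from cam_grip to here, and the mouth of the hook is on this side.
- bolt_pin (a point): Upright steel pin, 7 mm diameter, at the tip of the tongue that stands out ahead of the carrier; the point lies on its axis 21 mm above the table. In the dock's frame its x is about -16.5 mm when pushed home by hand (beyond -20 the hook may miss it) and -7 to -12 mm when drawn up tight.
- push_plate (a point): Middle of the rear face of the upright aluminium plate at the carrier's rear (8 mm thick, 40 mm wide, top 60 mm above the table); the point is 26 mm above the table. Push here along the dock's +x.
- flux_bottle: Bystander: small bottle with black cap, 30 mm diameter, 68 mm high, standing; origin at the middle of its underside. Leave it alone.
- battery_9v: Bystander: block battery 18 x 27 x 48 mm, standing; origin at the middle of its underside. Leave it alone.
- tape_black: Bystander: roll of black tape, 63 mm across, 19 mm high, lying flat; origin at the middle of its underside. Leave it alone.

How it is judged (in metres and radians):
On the way, in this order (a step that is already met when the one before it is completed fails the run):
1. the carrier is pushed in until its bolt pin stands in the mouth of the cam, the cam not yet turned (x of bolt_pin in the frame of dock above -0.0205 m and value of joint cam below 0.6 rad), for 0.2 s.
2. the cam is turned and its hook draws the pin in (x of bolt_pin in the frame of dock above -0.015 m and value of joint cam above 1.5 rad), for 0.1 s.
At the end, for the whole second after the job is handed in: Robot clear, all at rest; cam past 2.2 rad; bolt pin within 13 mm of the cam axis (dock x above -13 mm); contact forces between carrier and dock with cam add up to over 25 N (snug, about 0.06 N m of load on the cam), never above 65 N; bystanders within 2 cm of their starts (contact force between dock and carrier above 25 N and x of bolt_pin in the frame of dock above -0.013 m and value of joint cam above 2.2 rad and linear speed of carrier below 0.01 m/s); the robot touches nothing.
It fails at once if more than 65 N between the carrier and the dock with its cam (rammed in, or the cam over-tightened) (contact force between dock and carrier above 65 N).
It fails at once if the flux bottle, the battery or the tape roll moved by more than 2 cm (distance of any of flux_bottle, battery_9v, tape_black from where it was at the start of the episode above 0.02 m).
It also fails if it takes over 72 s, if anything falls off the work surface, if the arm or the gripper's body presses on something with over 40 N, if the wrist force passes 120 N, or if a joint passes its speed limit or range.

### The arm

A 6-joint arm with a two-finger parallel gripper is mounted at the origin on a cart in front of the work surface, level with it; the furniture and walls round the work are solid. World frame = base frame: x ahead of the robot, y to its left, z up, the work surface at z = 0. Lengths are in mm, angles in rad, forces in N, time in s.
With the tool pointing down it reaches from about 350 to 775 mm from the base axis. Payload 7.3 kg.
Tool frame: the origin (TCP) lies midway between the tips of the shut fingers; the grasp point (between the pads) lies 19 mm behind it; z points along the fingers, y is the line along which they close (so a half turn about z gives the same grasp; the last joint's range is limited). The gripper opens to 92 mm and grips with 3 to 60 N. Pads are 19 mm wide; open, the fingers measure 130 mm over their backs; the gripper's body (75 mm by 190 mm) begins 47 mm behind the grasp point.
Start: joints at [-1.402, 0.342, 1.524, -0, 1.275, -0.146], TCP at [162.576, -499.213, 226.741] pointing down, gripper open.
Joint ranges: [-2.53, 2.53], [-0.77, 2.02], [0.04, 2.7], [-1, 4.14], [0.28, 2.66], [-3.11, 3.11]. Speed limits (rad/s): [2.57, 2.57, 3.14, 3.14, 3.14, 3.14].

### API

Orientations are given as [roll, pitch, yaw] about the fixed x, y, z axes, in that order (R = Rz(yaw) Ry(pitch) Rx(roll)).
In Python, from plant import bot gives the robot as it stands.
- The arm moves only by the tool jog_arm, never from a script. Its arguments are lists of equal length, an entry for each row: "dp": the shift along the tool's x, y, z in m, a list of three; "twist": the turn about the tool's z in degrees. A call has 1 to 10 rows; each row shifts and turns the commanded pose from where the row before left it, along the tool's axes as they then stand; what a row does not reach is not made up. A row lasts 1/8 s, in which the tool goes at most 62.5 mm and 10.7 degrees, less where a joint would pass 70% of its speed; a pose out of reach is approached as far as the arm can. A call is refused whole if a number of a shift passes 0.0625 or a number of a turn 10.7, either way. A call with a gripper value outside its range is refused whole. "jaw" is the finger opening in m, from 0 to 0.0918, set as the call begins (left out, the last holds). The fingers move at their own pace and stop on an object; the grip force is fixed at half the most. Time passes only in rows, so rows that do not move let the fingers close. It gives the time, the measured TCP pose, the force, the opening and the grip force at its end, in the units of the state.
- bot.get_obs(): the state, without advancing time (a new reading comes with each control period).
- bot.capture(name): name is "scene" or "top" or "wrist"; returns the picture (384x512x3 uint8, blue, green, red); there is no depth.
- bot.camera_params(name): a dict with "fx", "fy", "cx", "cy" (pixels), "R" (3x3) and "t" (3): a world point X has camera coordinates R X + t. Camera axes: x right, y down, z forward; pixel columns grow to the right and rows downward; lengths in mm; the calibration is good to about 2 mm. The wrist camera is an equidistant fisheye: a pixel r from the principal point sees the ray r / f radians off the axis. A picture is of the moment at which its call begins: read the wrist's pose just before it. camera_params takes no time and is no camera call; for the wrist camera it gives the pose at the moment of the call.
- bot.close_job(): hands the job in; it is judged then, once.
Trained networks look in the newest picture that a camera, given by its name, has taken for a name from the list of things; names that differ only in an ending like _2 or _b are one class to them, and where a whole thing is asked for, a point or a joint stands for the part that bears it (a point fixed in the world has none). Each returns a list of dicts, best first, with "confidence" (0 to 1); they miss things now and then, are a little off and sometimes report something else, mostly with a low value. They report only what shows in the picture. A call takes as long as a camera call.
- bot.find_in(camera, label): "bbox" ([centre column, centre row, width, height] in pixels, round what is visible of it).
- bot.masks_of(camera, label): "pixels" (384x512 bool, what is visible of it) and "bbox" ([centre column, centre row, width, height] in pixels, round what is visible of it).
The state is a dict: "time": time; "joint_positions": joint angles; "dq": joint speeds; "tau": joint torques, N m; "tool_pos": TCP position; "tcp_rot": TCP orientation; "contact_force": force on the tool from outside, world axes, zero at the start; "moment": the same for the moment, N m; "grip_width": finger opening in mm; "finger_force": force on a finger pad.
Only numpy, scipy, OpenCV 4.12 (cv2) and the standard library are available. Lean on these libraries where they do the work, as an engineer would, in place of code of your own. Each camera call takes 0.05 s, during which the arm holds its last target. There are 200 camera calls.

## Working session

There is one attempt and no reset: what is moved stays moved. The work goes in short steps, Python scripts to look and compute and a tool call to move; the robot and the scene stay as the last step left them, time stands still between calls to the robot, and variables do not carry over. Pictures are saved under pics/ and viewed, at most 10 in all, crops included, and the job is handed in when it is done.

Besides the shell and the picture viewer there is one more tool, called after "Call:" as name(argument=value, ...) on one line, values as JSON. jog_arm: Moves the arm, as the interface text tells. Its arguments: {"type":"object","properties":{"dp":{"type":"array"},"twist":{"type":"array"},"jaw":{"type":"number"}},"required":["dp","twist"]}

```bash
mkdir -p pics; ls; cat > h.py <<'E'
import numpy as np, cv2
from plant import bot
def ray(P,u,v,fish=False):
    x=(u-P['cx'])/P['fx']; y=(v-P['cy'])/P['fy']
    if fish:
        r=np.hypot(x,y); s=np.sin(r)/r if r>1e-9 else 1; d=np.array([x*s,y*s,np.cos(r)])
    else: d=np.array([x,y,1.])
    R=np.array(P['R']);t=np.array(P['t']).ravel()
    return -R.T@t, R.T@d
def at(cam,u,v,z,P=None):
    P=P or bot.camera_params(cam); o,d=ray(P,u,v,cam=='wrist'); return o+d*(z-o[2])/d[2]
E
python3 - <<'E'
from h import *
print(bot.get_obs())
for c in ['top','scene']:
    im=bot.capture(c); cv2.imwrite(f'pics/{c}0.png',im)
    P=bot.camera_params(c); print(c,-np.array(P['R']).T@np.array(P['t']).ravel())
    for n in ['dock','carrier','cam_grip','cam_mouth','bolt_pin','push_plate','flux_bottle','battery_9v','tape_black']:
        for r in bot.find_in(c,n)[:2]: print(c,n,round(r['confidence'],2),np.round(r['bbox'],1))
E
```

```text
pics
{'time': 0.0, 'joint_positions': array([-1.40201639e+00,  3.42741479e-01,  1.52501454e+00, -2.02888489e-05,
        1.27537921e+00, -1.46005536e-01]), 'dq': array([-0.00096785, -0.00010625, -0.00198661,  0.00173777,  0.00086631,
       -0.00173148]), 'tau': array([-1.21436555e-03, -4.31245637e+01, -2.44223785e+01,  7.15371617e-02,
        5.58959472e-02, -1.60667018e-04]), 'tool_pos': array([ 162.49092228, -498.7992433 ,  226.03608734]), 'tcp_rot': array([-3.14006368e+00, -2.05229626e-04,  3.14791242e-01]), 'contact_force': array([ 0.49522609,  0.88878016, -0.04596652]), 'moment': array([0.00742438, 0.00871664, 0.04633071]), 'finger_force': 0.0, 'grip_width': 91.63963887509586}
top [ 528.83075415 -163.03503813  929.15061741]
top dock 0.73 [281.2 213.4  87.   41. ]
top cam_grip 0.69 [308.1 211.8  17.5  16.8]
top cam_grip 0.51 [327.8 150.2  14.2   6.3]
top cam_mouth 0.71 [307.6 212.7  19.5  12.7]
top bolt_pin 0.78 [266.7 219.   49.   23.2]
top push_plate 0.78 [268.1 217.9  45.8  24.9]
top flux_bottle 0.47 [286.3 143.5  14.8  19. ]
top battery_9v 0.5 [326.4 151.1  13.4   6.1]
top tape_black 0.77 [188.4 182.5  23.1  24. ]
scene [295.22504462 394.39713731 650.48970398]
scene dock 0.57 [299.4 197.2  56.6  81.6]
scene dock 0.41 [205.4 256.9  35.9  31. ]
scene carrier 0.63 [294.8 208.   33.4  43. ]
scene cam_grip 0.81 [311.9 171.   17.9  27. ]
scene cam_mouth 0.69 [313.1 169.2  16.9  27.3]
scene bolt_pin 0.67 [294.9 207.4  34.3  42.4]
scene push_plate 0.91 [293.3 207.1  31.6  45.1]
scene battery_9v 0.6 [265.4 144.3   9.3  18.5]
scene battery_9v 0.35 [295.1 208.6  33.8  42.4]
scene tape_black 0.82 [205.  257.8  31.2  30.6]
```

```bash
python3 - <<'E'
from h import *
im=cv2.imread('pics/top0.png'); cv2.imwrite('pics/top0c.png',cv2.resize(im[120:260,165:365],None,fx=4,fy=4,interpolation=cv2.INTER_CUBIC))
print(bot.camera_params('top')); 
for n,u,v,z in [('grip',308,212,60),('tape',188.4,182.5,15),('bottle',286,143.5,40),('batt',326.4,151,48),('dockL',238,213,8),('dockR',324.5,213,8)]: print(n,at('top',u,v,z).round(0))
E
```

```text
{'fx': 348.43760843139745, 'fy': 348.43760843139745, 'cx': 246.04792507117196, 'cy': 192.1009019903031, 'R': array([[-0.02417529, -0.999194  , -0.03204552],
       [-0.9977113 ,  0.02613941, -0.06236095],
       [ 0.06314834,  0.03046458, -0.99753907]]), 't': array([-120.34388462,  589.82477761,  898.43605291])}
grip [ 530. -289.   60.]
tape [616.  17.  15.]
bottle [ 708. -242.   40.]
batt [ 684. -342.   48.]
dockL [ 532. -112.    8.]
dockR [ 527. -339.    8.]
```

View pics/top0c.png

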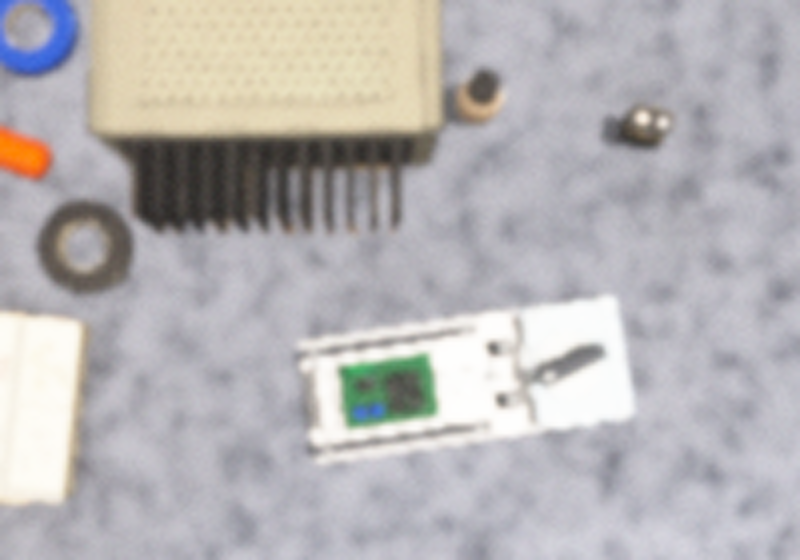

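Top view: the dock's long axis runs roughly along world -y, the cam is at about (308,212) px, and the bar is tilted about 15° counter-clockwise of the dock axis, with its pointer towards the carrier. I'll move above it for a closer look.

Call:
jog_arm(dp=[[0.048,-0.016,-0.003],[0.048,-0.016,-0.003],[0.048,-0.016,-0.003],[0.048,-0.016,-0.003],[0.048,-0.016,-0.003],[0.048,-0.016,-0.003],[0.048,-0.016,-0.003],[0.048,-0.016,-0.003],[0.048,-0.016,-0.003],[0,0,0]], twist=[0,0,0,0,0,0,0,0,0,0], jaw=0.0)

```text
time: 2.25
tool_pos: [530.9, -226.2, 253.5]
tcp_rot: [-3.141, -0.001, 0.319]
contact_force: [-0.7, -1.2, -0.0]
grip_width: 0.6
finger_force: 0.0
```

Call:
jog_arm(dp=[[0,0,0],[0,0,0],[0,0,0],[0,0,0],[0,0,0],[0,0,0],[0,0,0],[0,0,0],[0,0,0]], twist=[-10,-10,-10,-10,-10,-10,-10,-9,0])

```text
time: 3.38
tool_pos: [528.1, -229.2, 253.7]
tcp_rot: [-3.141, 0.0, 1.691]
contact_force: [-0.6, 0.3, 0.4]
grip_width: 0.4
finger_force: 0.0
```

```bash
python3 - <<'E'
from h import *
s=bot.get_obs(); print(s['time'],s['tool_pos'],s['tcp_rot'],s['joint_positions'])
P=bot.camera_params('wrist'); im=bot.capture('wrist'); cv2.imwrite('pics/w1.png',im)
import pickle; pickle.dump(P,open('w1.pkl','wb'))
print(P,-np.array(P['R']).T@np.array(P['t']).ravel())
for n in ['dock','carrier','cam_grip','cam_mouth','bolt_pin','push_plate']:
    for r in bot.find_in('wrist',n)[:2]: print(n,round(r['confidence'],2),np.round(r['bbox'],1))
E
```

```text
3.375 [ 528.08286576 -229.1797684   253.69649734] [-3.14120475e+00  1.28426888e-04  1.69131053e+00] [-5.42374251e-01  4.18090336e-01  1.33274192e+00 -3.45510631e-04
  1.39098712e+00 -6.62826599e-01]
{'fx': 297.3186396354542, 'fy': 297.3186396354542, 'cx': 254.12123243136003, 'cy': 192.1140225928837, 'R': array([[ 9.92639532e-01,  1.21103854e-01, -7.85104130e-04],
       [ 1.16726109e-01, -9.54988966e-01,  2.72710636e-01],
       [ 3.22765433e-02, -2.70795000e-01, -9.62095781e-01]]), 't': array([-495.71836577, -321.94643222,  337.0966871 ])} [ 518.76888517 -156.13778817  411.72832634]
dock 0.72 [252.1 157.2  66.2 142.3]
carrier 0.92 [253.3 132.1  45.3  84.5]
cam_grip 0.95 [252.  209.   35.8  35.6]
cam_mouth 0.75 [252.5 206.6  33.3  35.7]
bolt_pin 0.78 [251.6 130.4  42.9  86.9]
push_plate 0.78 [251.5 134.4  42.2  86.4]
```

View pics/w1.png

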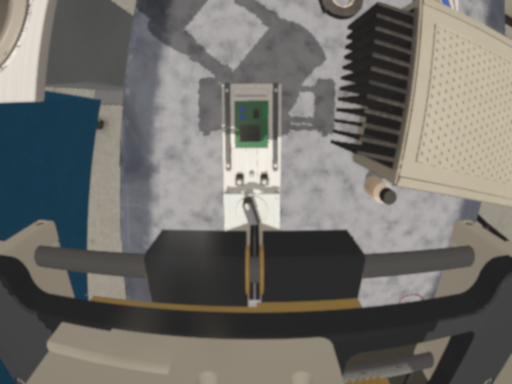

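The wrist view shows the dock upright at u 223–282, v 82–230, with the board at about (252,122). The pointer end of the bar is at about (248,198). I'll enlarge it to fit the edges.

```bash
python3 - <<'E'
import cv2
im=cv2.imread('pics/w1.png'); cv2.imwrite('pics/w1c.png',cv2.resize(im[75:235,200:305],None,fx=3.7,fy=3.7,interpolation=cv2.INTER_CUBIC))
E
```

```text
(no output)
```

View pics/w1c.png

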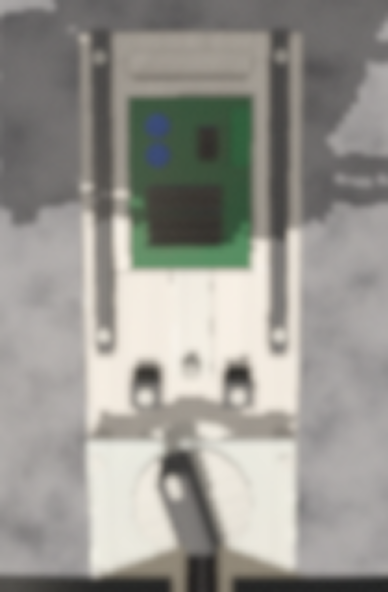

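```bash
python3 - <<'E'
from h import *
import pickle; P=pickle.load(open('w1.pkl','rb'))
def p(x,y,z): return at('wrist',200+x/3.7,75+y/3.7,z,P)
pts=[('rl',82,33,8,-170,-40),('rr',302,33,8,-170,40),('railL',105,352,21,-52,-31.5),('railR',279,352,21,-52,31.5),('railLr',105,33,21,-170,-31.5),('railRr',281,33,21,-170,31.5),('head',190,497,36,0,0)]
D=[];W=[]
for n,x,y,z,a,b in pts: q=p(x,y,z); print(n,q.round(1)); D.append((a,b)); W.append(q[:2])
D=np.array(D,float);W=np.array(W)
# rigid fit
dc,wc=D.mean(0),W.mean(0); H=(D-dc).T@(W-wc); th=np.arctan2(H[0,1]-H[1,0],H[0,0]+H[1,1])
R=np.array([[np.cos(th),-np.sin(th)],[np.sin(th),np.cos(th)]]); o=wc-R@dc
print('yaw',np.degrees(th),'cam axis',o.round(1)); print('res',(W-(D@R.T+o)).round(1))
todock=lambda q:R.T@(q[:2]-o)
for n,x,y,z in [('plate rear top',190,53,60),('plate front top',190,80,60),('pointer',172,452,67),('bar end side',200,540,67),('pin?',190,358,25),('stopL',146,395,20)]: print(n,p(x,y,z).round(1),todock(p(x,y,z)).round(1))
E
```

```text
rl [ 471.6 -125.6    8. ]
rr [ 550.6 -116.1    8. ]
railL [ 493.8 -239.8   21. ]
railR [ 556.5 -232.2   21. ]
railLr [ 481.2 -125.8   21. ]
railRr [ 542.3 -118.4   21. ]
head [ 530.6 -286.1   36. ]
yaw -83.24606825392979 cam axis [ 531.3 -288.9]
res [[ 0.1 -0.8]
 [-0.4 -0.7]
 [-0.   1.2]
 [ 0.1  1.4]
 [ 1.2 -1.9]
 [-0.3 -2. ]
 [-0.7  2.8]]
plate rear top [ 512.3 -132.2   60. ] [-157.8   -0.4]
plate front top [ 513.4 -140.8   60. ] [-149.2   -0.3]
pointer [ 521.9 -260.6   67. ] [-29.2  -5.9]
bar end side [ 534.8 -290.2   67. ] [1.6 3.3]
pin? [ 524.7 -237.5   25. ] [-51.8  -0.5]
stopL [ 510.4 -254.3   20. ] [-36.8 -16.7]
```

Dock yaw is -83.2°, the cam axis is at about (531,-289), and the plate's rear face is at dock x ≈ -158, so the pin is at about -46. I'll move behind the plate.

Call:
jog_arm(dp=[[0.041,-0.0013,0],[0.04,-0.0013,0],[0.04,-0.0013,0],[0,0,0.047],[0,0,0.047],[0,0,0.047],[0,0,0.047],[0,0,0.047],[0,0,0],[0,0,0]], twist=[0,0,0,0,0,0,0,0,0,0])

```text
time: 4.97
tool_pos: [511.1, -109.3, 20.2]
tcp_rot: [3.14, 0.001, 1.693]
contact_force: [0.4, -0.1, 0.8]
grip_width: 0.2
finger_force: 0.0
```

```bash
cat > st.py <<'E'
from h import *
s=bot.get_obs(); o=np.array([531.1,-288.7]); th=np.radians(-83.25)
R=np.array([[np.cos(th),-np.sin(th)],[np.sin(th),np.cos(th)]])
f=s['contact_force']; print('t',s['time'],'dock xy',(R.T@(s['tool_pos'][:2]-o)).round(2),'z',s['tool_pos'][2].round(1),'yaw',np.degrees(s['tcp_rot'][2]).round(2),'F',(R.T@f[:2]).round(2),f[2].round(2),'M',s['moment'].round(3),'q6',s['joint_positions'][5].round(3),'w',s['grip_width'],s['finger_force'])
E
python3 st.py; python3 - <<'E'
from h import *
cv2.imwrite('pics/t2.png',cv2.resize(bot.capture('top')[180:260,200:350],None,fx=4,fy=4)); print(bot.camera_params('wrist')['cx'])
E
```

```text
t 4.975 dock xy [-180.53    1.26] z 20.2 yaw 97.03 F [0.14 0.38] 0.79 M [-0.093 -0.13  -0.007] q6 -0.48 w 0.22445980754873232 0.0
254.12123243136003
```

Call:
jog_arm(dp=[[-0.004,0,0],[-0.004,0,0],[-0.004,0,0],[-0.004,0,0],[-0.004,0,0],[-0.004,0,0],[-0.004,0,0],[-0.003,0,0],[-0.002,0,0],[0,0,0]], twist=[0,0,0,0,0,0,0,0,0,0])

```text
time: 6.28
tool_pos: [514.2, -141.9, 18.7]
tcp_rot: [3.141, 0.0, 1.693]
contact_force: [-0.2, 0.3, 0.1]
grip_width: 0.4
finger_force: 0.0
```

Call:
jog_arm(dp=[[-0.001,0,0],[-0.001,0,0],[-0.001,0,0],[-0.001,0,0],[0,0,0]], twist=[0,0,0,0,0])

```text
time: 6.9
tool_pos: [514.7, -145.8, 18.7]
tcp_rot: [3.141, 0.0, 1.694]
contact_force: [-0.1, 0.1, 0.1]
grip_width: 0.7
finger_force: 0.0
```

```bash
python3 st.py
```

```text
t 6.9 dock xy [-143.84    0.48] z 18.7 yaw 97.03 F [-0.1  -0.05] 0.12 M [-0.013 -0.135  0.03 ] q6 -0.542 w 0.6983739604333613 0.0
```

Call:
jog_arm(dp=[[-0.001,0,0],[-0.001,0,0],[-0.001,0,0],[0,0,0]], twist=[0,0,0,0])

```text
time: 7.4
tool_pos: [515.0, -148.8, 18.7]
tcp_rot: [3.142, 0.0, 1.693]
contact_force: [0.2, 0.8, 0.2]
grip_width: 0.5
finger_force: 0.0
```

```bash
python3 st.py; python3 - <<'E'
from h import *
im=bot.capture('scene'); cv2.imwrite('pics/s2.png',cv2.resize(im[130:260,220:370],None,fx=4.5,fy=4.5,interpolation=cv2.INTER_CUBIC))
E
```

```text
t 7.4 dock xy [-140.82    0.47] z 18.7 yaw 97.03 F [-0.77  0.33] 0.18 M [-0.038 -0.163 -0.002] q6 -0.547 w 0.4626543264600165 0.0
```

View pics/s2.png

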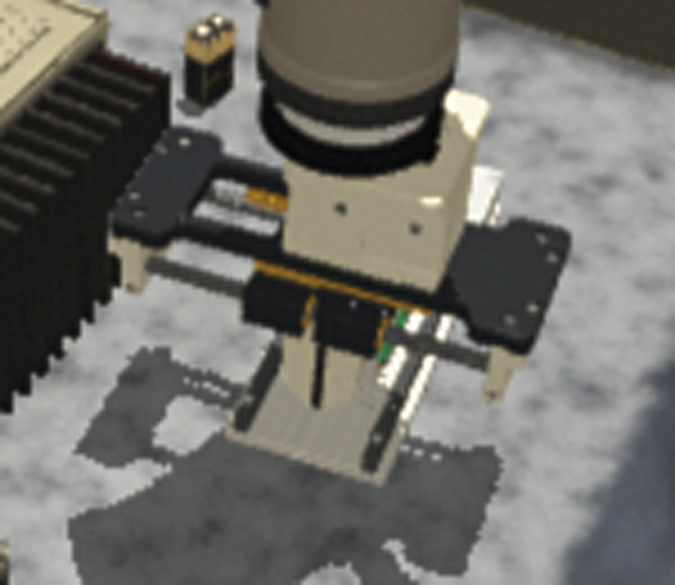

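The scene view shows the shut fingers inside the rails at the carrier's rear, clear of the fins. I'll carry on gently.

Call:
jog_arm(dp=[[-0.001,0,0],[-0.001,0,0],[0,0,0]], twist=[0,0,0])

```text
time: 7.82
tool_pos: [515.2, -150.7, 18.7]
tcp_rot: [3.142, 0.0, 1.694]
contact_force: [0.9, 0.2, 0.0]
grip_width: 0.4
finger_force: 0.0
```

Call:
jog_arm(dp=[[-0.001,0,0],[0,0,0]], twist=[0,0])

```text
time: 8.07
tool_pos: [515.0, -151.0, 18.6]
tcp_rot: [-3.141, -0.001, 1.694]
contact_force: [-1.0, 4.2, 1.1]
grip_width: 0.6
finger_force: 2.3
```

```bash
python3 st.py
```

```text
t 8.075 dock xy [-138.65    0.16] z 18.6 yaw 97.03 F [-4.3 -0.5] 1.06 M [ 0.645 -0.012 -0.068] q6 -0.552 w 0.6400361370257326 2.290989775210619
```

Bottomed at the expected place with 4.3 N. I'll hold, back off, rise and look.

Call:
jog_arm(dp=[[0,0,0],[0,0,0],[0.015,0,0],[0,0,-0.05],[0,0,-0.05],[0,0,-0.05],[0,0,-0.03],[-0.02,0,0],[-0.02,0,0],[0,0,0]], twist=[0,0,0,0,0,0,0,0,0,0], jaw=0.0)

```text
time: 9.32
tool_pos: [517.9, -177.9, 197.0]
tcp_rot: [-3.139, -0.001, 1.691]
contact_force: [0.0, -0.0, -0.8]
grip_width: 0.2
finger_force: 0.0
```

```bash
python3 st.py; python3 - <<'E'
from h import *
import pickle
P=bot.camera_params('wrist'); pickle.dump(P,open('w2.pkl','wb'))
im=bot.capture('wrist'); cv2.imwrite('pics/w2.png',im)
for n in ['dock','cam_grip']:
    for r in bot.find_in('wrist',n)[:1]:
        print(n,r); b=r['bbox']
        if n=='cam_grip': x,y=int(b[0])-55,int(b[1])-55; print(x,y); cv2.imwrite('pics/w2c.png',cv2.resize(im[y:y+90,x:x+110],None,fx=6,fy=6,interpolation=cv2.INTER_CUBIC))
E
```

```text
t 9.325 dock xy [-111.55   -0.12] z 197.0 yaw 96.9 F [0.02 0.03] -0.75 M [ 0.032 -0.076  0.019] q6 -0.591 w 0.18569916757742658 0.0
dock {'bbox': [255.0, 178.8, 76.3, 107.8], 'confidence': 0.96}
```

Call:
jog_arm(dp=[[-0.034,0,-0.01],[-0.034,0,-0.01],[-0.034,0,-0.01],[0,0,0],[0,0,0]], twist=[0,0,0,0,0], jaw=0.07)

```text
time: 10.1
tool_pos: [530.6, -276.6, 228.0]
tcp_rot: [-3.141, -0.001, 1.694]
contact_force: [-0.0, 0.1, -0.2]
grip_width: 45.6
finger_force: 0.0
```

```bash
python3 st.py; python3 - <<'E'
from h import *
import pickle
P=bot.camera_params('wrist'); pickle.dump(P,open('w2.pkl','wb'))
im=bot.capture('wrist'); cv2.imwrite('pics/w2.png',im)
for n in ['dock','cam_grip']:
    for r in bot.find_in('wrist',n)[:1]: print(n,r)
R=np.array(P['R']);c=R@np.array([531,-288.7,60])+P['t']; th=np.arctan2(np.hypot(c[0],c[1]),c[2]);k=P['fx']*th/np.hypot(c[0],c[1]);u,v=c[0]*k+P['cx'],c[1]*k+P['cy'];print(u,v)
x,y=int(u)-60,int(v)-70; print(x,y); cv2.imwrite('pics/w2c.png',cv2.resize(im[y:y+110,x:x+120],None,fx=5,fy=5,interpolation=cv2.INTER_CUBIC))
E
```

```text
t 10.1 dock xy [-12.05   0.92] z 228.0 yaw 97.05 F [-0.1  -0.02] -0.16 M [-0.01  -0.128 -0.042] q6 -0.732 w 45.6272331055818 0.0
dock {'bbox': [253.4, 129.3, 69.6, 163.0], 'confidence': 0.69}
cam_grip {'bbox': [254.8, 183.8, 41.7, 49.4], 'confidence': 0.58}
253.81643102877987 186.61844095752224
193 116
```

View pics/w2c.png

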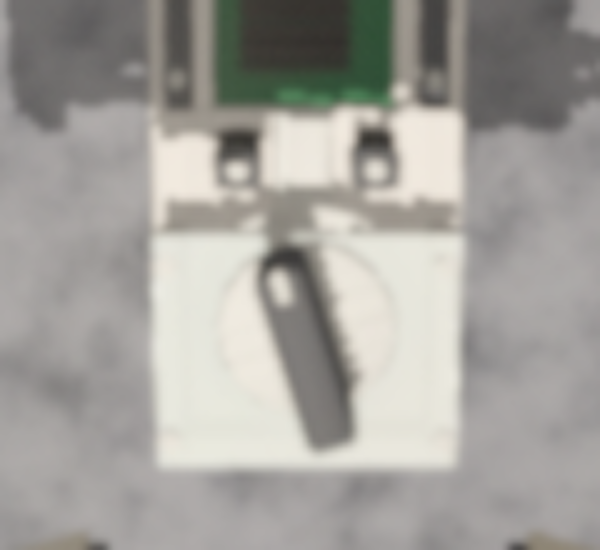

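The full bar is visible. Its top runs from about (283,250) at the pointer to (332,442) in the crop, with the head circle centred at about (308,325).

```bash
python3 - <<'E'
from h import *
import pickle; P=pickle.load(open('w2.pkl','rb'))
p=lambda x,y,z: at('wrist',193+x/5,116+y/5,z,P)
a,b=p(283,250,67),p(332,443,67); print('ends',a.round(1),b.round(1),'mid',((a+b)/2).round(1),'len',np.linalg.norm(a-b).round(1))
d=a-b; print('bar dir',np.degrees(np.arctan2(d[1],d[0])))
for q in [((262,290),(310,445)),((305,265),(353,437))]:
    e=p(*q[0],67)-p(*q[1],67); print('edge',np.degrees(np.arctan2(e[1],e[0])),p(*q[0],67).round(1))
print('head c',p(308,326,36).round(1)); l,r=p(157,465,31),p(460,465,31); print(l,r)
E
```

```text
ends [ 523.4 -264.4   67. ] [ 539.6 -306.9   67. ] mid [ 531.5 -285.6   67. ] len 45.6
bar dir 110.93410981554358
edge 113.55693000958144 [ 519.9 -273.8   67. ]
edge 112.43578301496653 [ 528.5 -267.1   67. ]
head c [ 531.8 -288.1   36. ]
[ 498.49490928 -329.92323931   31.        ] [ 574.68039079 -320.39895162   31.        ]
```

```bash
python3 - <<'E'
from h import *
import pickle; P=pickle.load(open('w1.pkl','rb')); T=bot.camera_params('top')
def tri(a,b):
    o1,d1=ray(T,*a); o2,d2=ray(P,*b,True); d1/=np.linalg.norm(d1); d2/=np.linalg.norm(d2)
    s=np.linalg.lstsq(np.c_[d1,-d2],o2-o1,rcond=None)[0]; p,q=o1+s[0]*d1,o2+s[1]*d2; return (p+q)/2,np.linalg.norm(p-q)
print('fin end',tri((165+398/4,120+230/4),(335,142)))
print('body corner',tri((165+437/4,120+133/4),(397,180)))
im=cv2.imread('pics/w1.png'); cv2.imwrite('pics/w1m.png',cv2.resize(im[70:210,310:430],None,fx=4,fy=4))
E
```

```text
fin end (array([ 619.47403982, -181.96835021,   61.53178869]), np.float64(3.2218642473071526))
body corner (array([ 664.86455634, -202.78813019,  149.3052091 ]), np.float64(4.420144463134711))
```

View pics/w1m.png

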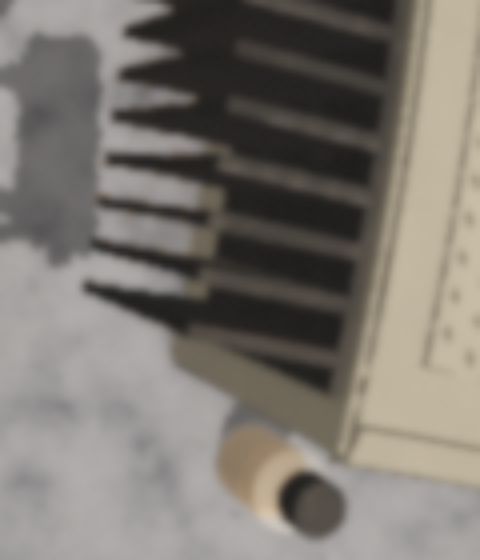

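Call:
jog_arm(dp=[[0,0,0],[0,0,0],[-0.01,-0.003,0],[0,0,0.045],[0,0,0.045],[0,0,0.045],[0,0,0],[0,0,0]], twist=[-8,-7.3,0,0,0,0,0,0], jaw=0.06)

```text
time: 11.25
tool_pos: [532.9, -288.8, 95.4]
tcp_rot: [3.14, 0.002, 1.96]
contact_force: [0.1, 0.1, -0.1]
grip_width: 60.1
finger_force: 0.0
```

```bash
python3 st.py; python3 -c "
from h import *
print(bot.get_obs()['tool_pos'])"
```

```text
t 11.25 dock xy [0.31 1.75] z 95.4 yaw 112.27 F [-0.1   0.13] -0.12 M [ 0.007 -0.095 -0.033] q6 -1.012 w 60.0537996668976 0.0
[ 532.87333795 -288.80370378   95.42873997]
```

Call:
jog_arm(dp=[[0.001,-0.001,0.025],[0,0,0.025],[0,0,0.005],[0,0,0],[0,0,0]], twist=[0,0,0,0,0])

```text
time: 11.88
tool_pos: [531.5, -288.1, 40.4]
tcp_rot: [3.14, 0.003, 1.961]
contact_force: [0.5, -0.2, -0.4]
grip_width: 59.8
finger_force: 0.0
```

```bash
python3 st.py
```

```text
t 11.875 dock xy [-0.51  0.49] z 40.4 yaw 112.33 F [0.24 0.43] -0.37 M [-0.008 -0.125  0.006] q6 -1.013 w 59.79340363405652 0.0
```

Call:
jog_arm(dp=[[0,0,0],[0,0,0],[0,0,0],[0,0,0],[0,0,0],[0,0,0]], twist=[0,0,0,0,0,0], jaw=0.0)

```text
time: 12.62
tool_pos: [530.9, -287.4, 38.7]
tcp_rot: [3.141, 0.0, 1.961]
contact_force: [1.4, -0.1, -0.8]
grip_width: 12.0
finger_force: 30.0
```

```bash
python3 st.py
```

```text
t 12.625 dock xy [-1.31 -0.05] z 38.7 yaw 112.35 F [0.29 1.33] -0.82 M [ 0.069 -0.392  0.073] q6 -1.013 w 12.002478537161254 29.970607459545135
```

Gripped at a 12.0 mm opening. Now I turn.

Call:
jog_arm(dp=[[0,0,0],[0,0,0],[0,0,0],[0,0,0],[0,0,0],[0,0,0],[0,0,0]], twist=[4,6,6,6,6,0,0])

```text
time: 13.5
tool_pos: [531.7, -287.3, 38.7]
tcp_rot: [3.139, 0.0, 1.472]
contact_force: [4.1, 0.3, -2.7]
grip_width: 11.9
finger_force: 30.0
```

```bash
python3 st.py
```

```text
t 13.5 dock xy [-1.27  0.78] z 38.7 yaw 84.32 F [0.17 4.14] -2.73 M [ 0.125 -0.809 -0.034] q6 -0.524 w 11.898050997307644 30.00294953584671
```

Call:
jog_arm(dp=[[0,0.001,0],[0,0,0],[0,0,0],[0,0,0],[0,0,0],[0,0,0],[0,0,0]], twist=[4,6,6,6,6,0,0])

```text
time: 14.38
tool_pos: [532.5, -287.7, 38.7]
tcp_rot: [3.14, -0.001, 0.985]
contact_force: [5.8, 0.4, -3.9]
grip_width: 11.7
finger_force: 30.0
```

```bash
sed -i '$ s/$/; print("tau6",s["tau"][5].round(3),"cam~",np.round(-0.27+np.radians(112.35-np.degrees(s["tcp_rot"][2])),3))/' st.py; python3 st.py
```

```text
t 14.375 dock xy [-0.87  1.52] z 38.7 yaw 56.44 F [0.24 5.79] -3.86 M [ 0.044 -0.89  -0.216] q6 -0.037 w 11.67905055544469 30.018680691719055
tau6 -0.195 cam~ 0.706
```

Call:
jog_arm(dp=[[0,0.001,0],[0,0,0],[0,0,0],[0,0,0],[0,0,0],[0,0,0],[0,0,0],[0,0,0]], twist=[4,6,6,4,2,1,1,1])

```text
time: 15.38
tool_pos: [533.0, -288.2, 38.7]
tcp_rot: [3.141, -0.001, 0.548]
contact_force: [5.9, 0.3, -2.0]
grip_width: 12.3
finger_force: 30.0
```

```bash
python3 st.py
```

```text
t 15.375 dock xy [-0.27  1.91] z 38.7 yaw 31.41 F [0.43 5.89] -2.03 M [ 0.036 -0.892  0.279] q6 0.4 w 12.303211714084682 30.024898052215576
tau6 0.071 cam~ 1.143
```

Call:
jog_arm(dp=[[0,0,0]], twist=[0])

```text
time: 15.5
tool_pos: [533.0, -288.2, 38.7]
tcp_rot: [3.141, -0.001, 0.548]
contact_force: [5.9, 1.7, -3.6]
grip_width: 11.6
finger_force: 30.0
```

```bash
python3 st.py
```

```text
t 15.5 dock xy [-0.26  1.92] z 38.7 yaw 31.42 F [-0.95  6.07] -3.57 M [ 0.071 -0.888  0.226] q6 0.4 w 11.59972749258041 30.01290589570999
tau6 0.265 cam~ 1.142
```

Call:
jog_arm(dp=[[0.002,0.001,0],[0,0,0],[0,0,0],[0,0,0],[0,0,0],[0,0,0],[0,0,0],[0,0,0],[0,0,0]], twist=[4,6,6,5,2,1,1,1,0])

```text
time: 16.62
tool_pos: [533.4, -288.8, 38.7]
tcp_rot: [3.141, 0.002, 0.095]
contact_force: [-4.2, -5.5, -0.6]
grip_width: 11.8
finger_force: 30.0
```

```bash
python3 st.py
```

```text
t 16.625 dock xy [0.4  2.25] z 38.7 yaw 5.44 F [ 4.98 -4.81] -0.6 M [-0.746  0.584  0.221] q6 0.856 w 11.808390722585928 29.992101788520813
tau6 0.282 cam~ 1.596
```

Call:
jog_arm(dp=[[-0.0005,0.0005,0],[0,0,0],[0,0,0],[0,0,0],[0,0,0],[0,0,0],[0,0,0],[0,0,0]], twist=[4,6,5,2,1,1,1,0])

```text
time: 17.62
tool_pos: [533.3, -289.4, 38.7]
tcp_rot: [3.14, 0.001, -0.254]
contact_force: [-2.4, -5.2, -0.5]
grip_width: 12.0
finger_force: 30.0
```

```bash
python3 st.py
```

```text
t 17.625 dock xy [0.99 2.11] z 38.7 yaw -14.57 F [ 4.88 -3.03] -0.45 M [-0.698  0.403  0.141] q6 1.204 w 12.036291208730116 29.993554651737213
tau6 0.285 cam~ 1.945
```

```bash
cat >> st.py <<'E'
m=[];ta=[]
for i in range(5):
    bot.capture('top'); s=bot.get_obs(); m.append(s['moment'][2]); ta.append(s['tau'][5])
print('avg Mz',np.mean(m).round(3),'tau6',np.mean(ta).round(3),np.std(ta).round(3))
E
python3 st.py
```

```text
t 17.625 dock xy [0.99 2.11] z 38.7 yaw -14.57 F [ 4.88 -3.03] -0.45 M [-0.698  0.403  0.141] q6 1.204 w 12.036291208730116 29.993554651737213
tau6 0.285 cam~ 1.945
avg Mz 0.213 tau6 0.212 0.007
```

Call:
jog_arm(dp=[[0,0.0005,0],[0,0,0],[0,0,0],[0,0,0],[0,0,0],[0,0,0]], twist=[4,4,1,1,1,0])

```text
time: 18.62
tool_pos: [533.2, -289.7, 38.7]
tcp_rot: [3.14, 0.001, -0.446]
contact_force: [-3.2, -4.8, -0.5]
grip_width: 11.9
finger_force: 30.0
```

```bash
python3 st.py
```

```text
t 18.625 dock xy [1.27 1.95] z 38.7 yaw -25.54 F [ 4.43 -3.75] -0.53 M [-0.721  0.545  0.21 ] q6 1.395 w 11.894563742467266 29.993879199028015
tau6 0.286 cam~ 2.137
avg Mz 0.216 tau6 0.213 0.007
```

Call:
jog_arm(dp=[[0,0,0],[0,0,0],[0,0,0],[0,0,0],[0,0,0],[0,0,0]], twist=[4,4,1,1,1,0])

```text
time: 19.62
tool_pos: [533.0, -290.0, 38.7]
tcp_rot: [3.14, 0.001, -0.638]
contact_force: [-5.1, -6.0, -1.2]
grip_width: 11.6
finger_force: 30.0
```

```bash
python3 st.py
```

```text
t 19.625 dock xy [1.54 1.74] z 38.7 yaw -36.55 F [ 5.36 -5.8 ] -1.25 M [-0.822  0.659  0.22 ] q6 1.587 w 11.612432626712677 29.995577037334442
tau6 0.29 cam~ 2.329
avg Mz 0.199 tau6 0.216 0.007
```

Call:
jog_arm(dp=[[0,0,0],[0,0,0],[0,0,0],[0,0,0],[0,0,0]], twist=[3,1,1,1,0])

```text
time: 20.5
tool_pos: [532.9, -290.2, 38.6]
tcp_rot: [3.139, 0.001, -0.743]
contact_force: [-4.6, -6.0, 0.1]
grip_width: 11.9
finger_force: 30.0
```

```bash
python3 st.py
```

```text
t 20.5 dock xy [1.66 1.61] z 38.6 yaw -42.55 F [ 5.45 -5.29] 0.13 M [-0.838  0.73   0.183] q6 1.691 w 11.860393585891275 29.99641478061676
tau6 0.291 cam~ 2.433
avg Mz 0.209 tau6 0.217 0.007
```

Call:
jog_arm(dp=[[0,0.0007,0],[0,0,0],[0,0,0],[0,0,0],[0,0,0],[0,0,0]], twist=[4,4,1,1,1,0])

```text
time: 21.5
tool_pos: [532.7, -290.4, 38.7]
tcp_rot: [3.14, 0.0, -0.935]
contact_force: [-2.7, -4.8, -1.3]
grip_width: 11.6
finger_force: 30.0
```

```bash
python3 st.py
```

```text
t 21.5 dock xy [1.87 1.36] z 38.7 yaw -53.55 F [ 4.42 -3.21] -1.31 M [-0.679  0.541  0.23 ] q6 1.882 w 11.560270759714733 29.995386600494385
tau6 0.287 cam~ 2.625
avg Mz 0.205 tau6 0.213 0.007
```

Call:
jog_arm(dp=[[0,0,0],[0,0,0],[0,0,0],[0,0,0],[0,0,0]], twist=[3,1,1,1,0])

```text
time: 22.38
tool_pos: [532.5, -290.5, 38.7]
tcp_rot: [3.139, 0.0, -1.039]
contact_force: [-5.2, -5.1, -0.5]
grip_width: 11.5
finger_force: 30.0
```

```bash
python3 st.py
```

```text
t 22.375 dock xy [1.97 1.18] z 38.7 yaw -59.55 F [ 4.47 -5.75] -0.46 M [-0.744  0.622  0.187] q6 1.987 w 11.506803843048399 29.996456801891327
tau6 0.288 cam~ 2.73
avg Mz 0.217 tau6 0.218 0.005
```

Call:
jog_arm(dp=[[0,0.0005,0],[0,0,0],[0,0,0],[0,0,0],[0,0,0],[0,0,0]], twist=[4,4,1,1,1,0])

```text
time: 23.38
tool_pos: [532.2, -290.6, 38.7]
tcp_rot: [3.14, -0.0, -1.231]
contact_force: [-2.6, -4.9, -1.6]
grip_width: 11.8
finger_force: 30.0
```

```bash
python3 st.py
```

```text
t 23.375 dock xy [2.03 0.83] z 38.7 yaw -70.54 F [ 4.55 -3.11] -1.62 M [-0.652  0.557  0.302] q6 2.178 w 11.779673593185148 30.001088976860046
tau6 0.307 cam~ 2.922
avg Mz 0.228 tau6 0.234 0.007
```

Call:
jog_arm(dp=[[0,0,0],[0,0,0],[0,0,0],[0,0,0],[0,0,0]], twist=[3,1,1,1,0])

```text
time: 24.25
tool_pos: [532.0, -290.7, 38.7]
tcp_rot: [3.139, -0.0, -1.336]
contact_force: [-4.4, -5.9, 0.1]
grip_width: 12.1
finger_force: 30.0
```

```bash
python3 st.py
```

```text
t 24.25 dock xy [2.04 0.67] z 38.7 yaw -76.54 F [ 5.35 -5.06] 0.1 M [-0.674  0.616  0.305] q6 2.283 w 12.146423223211007 30.011329650878906
tau6 0.345 cam~ 3.027
avg Mz 0.28 tau6 0.272 0.007
```

Load is coming on (0.215 to 0.272). Small steps now.

Call:
jog_arm(dp=[[0,0,0],[0,0,0],[0,0,0],[0,0,0]], twist=[1,1,1,0])

```text
time: 25.0
tool_pos: [531.9, -290.6, 38.7]
tcp_rot: [3.139, -0.0, -1.388]
contact_force: [-5.0, -5.8, -0.3]
grip_width: 11.9
finger_force: 30.0
```

```bash
python3 st.py
```

```text
t 25.0 dock xy [2.01 0.58] z 38.7 yaw -79.53 F [ 5.13 -5.66] -0.34 M [-0.728  0.67   0.221] q6 2.335 w 11.899131814540459 30.018012821674347
tau6 0.363 cam~ 3.079
avg Mz 0.273 tau6 0.29 0.007
```

Call:
jog_arm(dp=[[0,0,0],[0,0,0],[0,0,0]], twist=[1,1,0])

```text
time: 25.62
tool_pos: [531.8, -290.6, 38.7]
tcp_rot: [3.139, -0.0, -1.423]
contact_force: [-4.5, -5.3, 0.8]
grip_width: 11.9
finger_force: 30.0
```

```bash
python3 st.py
```

```text
t 25.625 dock xy [2.01 0.52] z 38.7 yaw -81.53 F [ 4.76 -5.12] 0.77 M [-0.674  0.686  0.352] q6 2.37 w 11.891187577685933 30.024487674236298
tau6 0.378 cam~ 3.114
avg Mz 0.308 tau6 0.306 0.007
```

Effort is up 0.09 N m, so it is snug. I'll let go, rise and check.

Call:
jog_arm(dp=[[0,0,0],[0,0,0],[0,0,0],[0,0,0],[0,0,-0.02],[0,0,-0.04],[0,0,-0.05],[0,0,-0.05],[0,0,-0.03],[0,0,0]], twist=[0,0,0,0,0,0,0,0,0,0], jaw=0.06)

```text
time: 27.12
tool_pos: [534.2, -290.3, 231.5]
tcp_rot: [-3.137, -0.004, -1.425]
contact_force: [0.3, 0.1, -0.4]
grip_width: 60.1
finger_force: 0.0
```

Call:
jog_arm(dp=[[-0.05,0,-0.01],[-0.05,0,0],[-0.05,0,0],[0,0,0],[0,0,0]], twist=[0,0,0,0,0])

```text
time: 27.75
tool_pos: [511.3, -141.4, 237.8]
tcp_rot: [3.14, 0.0, -1.425]
contact_force: [0.4, 0.4, 0.4]
grip_width: 60.2
finger_force: 0.0
```

```bash
python3 st.py; python3 - <<'E'
from h import *
im=bot.capture('wrist'); cv2.imwrite('pics/w3.png',cv2.resize(im,None,fx=1.5,fy=1.5))
E
```

```text
t 27.75 dock xy [-148.59   -2.37] z 237.8 yaw -81.63 F [-0.33  0.42] 0.36 M [0.167 0.037 0.038] q6 2.581 w 60.19917408888574 0.0
tau6 0.014 cam~ 3.116
avg Mz 0.019 tau6 -0.004 0.001
```

View pics/w3.png

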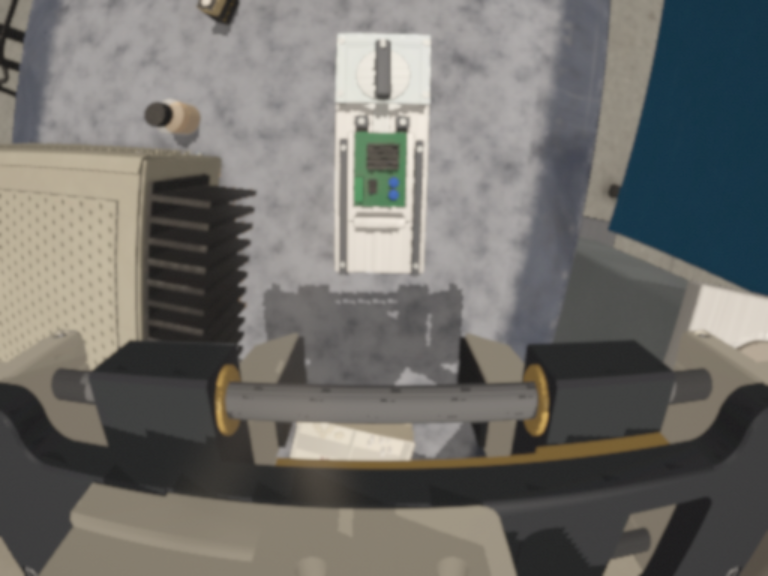

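The bar is at about half a turn at (383,70), the carrier is up against the stops at (362,122) and (402,122), the bottle stands at (175,115), and the arm is clear. I'm handing it in.

```bash
python3 -c "
from h import *
print(bot.close_job())"
```

```text
the job is handed in; nothing more can be done
None
```

I handed the job in; no verdict came back. The carrier was pushed in until its pin bottomed (4.3 N) and the cam was turned to about 3.1 rad, in one grasp rather than several. It stopped at about +0.09 N m over free turning, then I let go with the arm clear and the things round the dock never approached.

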